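Change the cover of a jukebox selector gear housing

TASK

Change the cracked brown cover of the blue gear housing for the new cream one. Lift the brown cover off its two pins and rest it rib up on the green sloped stand, flat on the slope, centred sideways, with its long edge against the steel ledge; lower the cream cover level over both pins until it lies fully home on the housing. Set both down gently without forcing or dropping them, keep the cream cover level throughout, and leave the other things on the table where they are.

Things in the scene. Friction and masses are not known exactly. Their poses are not given: they have to be found in the camera images.
- new_cover: Cream cover (0.15 to 0.31 kg): plate (mm) 84 (own x) by 130 (y) by 6, black grip rib on its middle 14 wide (x), 50 long (y), top 40 above the underside; two through holes of 10.5 diameter at own x 0, y +52 and -52. Origin: centre of the underside, z up. A half turn makes no difference. It starts lying flat on the table, rib up, to one side of the housing.
- old_cover: Cracked brown cover (0.11 to 0.23 kg), same shape: plate (mm) 84 (own x) by 130 (y) by 6, black grip rib on its middle 14 wide (x), 50 long (y), top 40 above the underside; two through holes of 10.5 diameter at own x 0, y +52 and -52. Origin: centre of the underside, z up. A half turn makes no difference. It starts seated on the housing's pins.
- housing: Blue open-topped gear housing fixed to the table, 84 mm (x) by 130 (y), foot flange 104 by 150 by 6; rim 52 above the table. Two upright bright pins on the rim at own x 0, y +52 and -52: 8 diameter, 22 tall, the top 8 tapering to 3. Origin: centre of its underside, z up; a seated cover's y runs along the housing's y.
- housing_seat (a point): Point in the middle of the housing's rim plane, 52 mm above its underside, where the underside centre of a seated cover lies.
- stand_face: Sloped board (20 degrees) of the fixed green stand, 106 by 165 mm; steel ledge 8 high along its lower edge, on the robot's side. Origin: where a cover's underside centre lies when flat against the ledge, 40 above the table; own x up the slope, y along the ledge, z out of the board. Ledge face at x -42; board reaches x +58, y +-82. Covers do not slide by themselves: bring them to the ledge.
- button_a: Loose red bakelite selector button, 30 mm diameter, 19 mm tall, origin at its underside. Leave alone.
- button_b: The second such red button. Leave alone.
- adapter: Loose brass spindle adapter, 38 mm diameter, 26 mm tall, origin at its underside. Leave alone.
- fuse_holder: Loose cream ceramic fuse holder 22 by 50 by 22 mm, origin at its underside. Leave alone.
- tone_arm: Loose chrome tone arm, about 260 mm long (own y) and 20 mm high, origin at its underside near the middle. Leave alone.
- tube_stand: Fixed slotted grey steel stand 70 by 190 mm with three glass vacuum tubes, 142 mm tall in all, at the far edge of the work area; origin at its underside. Keep clear.
Things that resemble listed ones, but are neither listed nor needed, are in the scene too. Of the things like the new_cover, leave any that is orange or purple; of the rest the smaller one is meant.

How it is judged:
By the outcome, as a careful person would: the job done as asked, in the order asked, and still so for the second after the job is handed in, with the robot touching nothing.
It also fails if it takes over 72 s, if anything falls off the work surface, if the arm or the gripper's body presses on something with over 40 N, if the wrist force passes 120 N, or if a joint passes its speed limit or range.

ROBOT

A 6-joint arm with a two-finger parallel gripper is mounted at the origin on the work surface. World frame = base frame: x ahead of the robot, y to its left, z up, the work surface at z = 0. Lengths are in m, angles in rad, forces in N, time in s.
With the tool pointing down it reaches from about 0.375 to 0.9 m from the base axis. Payload 3.1 kg.
Tool frame: the origin (TCP) lies at the very end of the fingers, on their centre line; the grasp point (between the pads) lies 19 mm behind it; z points along the fingers, y is the line along which they close (so a half turn about z gives the same grasp; the last joint's range is limited). The gripper opens to 85 mm and grips with 20 to 120 N. Pads are 22 mm wide; open, the fingers measure 114 mm over their backs; the gripper's body (76 mm by 85 mm) begins 54 mm behind the grasp point. The pads swing forward as they close: fully open they stand 13 mm farther back than shut.
Start: joints at [-1.5, 0.527, 1.433, -0, 1.181, -0.178], TCP at [0.155, -0.606, 0.231] pointing down, gripper open.
Joint ranges: [-3.08, 3.08], [-0.75, 2.2], [0.22, 2.44], [-1.43, 4.57], [0, 2.65], [-2.85, 2.85]. Speed limits (rad/s): [2.79, 2.79, 3.14, 3.14, 3.14, 3.14].

INTERFACE

Orientations are given as a unit quaternion [x, y, z, w].
In Python, from station import manip gives the robot as it stands.
- The arm moves only by the shell command python3 -m handwheel 'ROWS' [FORCE]. ROWS is JSON, a list of rows, each a list of 7 numbers: the shift along the world's x, y, z in mm, then the turn, a rotation vector about the world's x, y, z in degrees, then the opening, from 0 (shut) to 1 (fully open). A call has exactly 10 rows; each row shifts and turns the commanded pose from where the row before left it; what a row does not reach is not made up. A row lasts 1/8 s, in which the tool goes at most 62.5 mm and 10.7 degrees, less where a joint would pass 70% of its speed; a pose out of reach is approached as far as the arm can. A call is refused whole if a number of a shift passes 62.5 or a number of a turn 10.7, either way. A call with a gripper value outside its range is refused whole. The fingers move at their own pace and stop on an object; FORCE is the grip in N (left out, the last holds). Time passes only in rows, so rows that do not move let the fingers close, or fill a call up. It gives the time, the measured TCP pose, the force, the opening and the grip force at its end, in the units of the state.
- manip.sense(): the state, without advancing time (a new reading comes with each control period).
- manip.snapshot(name): name is "side" or "top"; returns the picture (480x640x3 uint8, red, green, blue); there is no depth.
- manip.get_calibration(name): a dict with "K" (3x3 intrinsics, pixels), "rvec" (rotation vector, rad) and "tvec" (3), from world to camera coordinates, as OpenCV has them. Camera axes: x right, y down, z forward; pixel columns grow to the right and rows downward; lengths in m; the calibration is good to about 2 mm. A picture is of the moment at which its call begins. get_calibration takes no time and is no camera call.
- manip.sign_off(): hands the job in; it is judged then, once.
The state is a dict: "t": time; "q": joint angles; "qd": joint speeds; "tau": joint torques, N m; "tcp_pos": TCP position; "tool_rot": TCP orientation; "force": force on the tool from outside, world axes, zero at the start; "ft_torque": the same for the moment, N m; "finger_gap": opening from 0.0 (shut) to 1.0 (fully open); "gripper_force": force on a finger pad.
Only numpy, scipy, OpenCV 4.12 (cv2) and the standard library are available. Lean on these libraries where they do the work, as an engineer would, in place of code of your own. Each camera call takes 0.05 s, during which the arm holds its last target. There are 200 camera calls.

## Working session

There is one attempt and no reset: what is moved stays moved. The work goes in short steps, Python scripts to look and compute and a shell command to move; the robot and the scene stay as the last step left them, time stands still between calls to the robot, and variables do not carry over. Pictures are saved under pics/ and viewed, at most 10 in all, crops included, and the job is handed in when it is done.

```bash
mkdir -p pics; python3 - <<'E'
from station import manip
import cv2
for n in("top","side"):
    cv2.imwrite(f"pics/{n}0.png",manip.snapshot(n)[:,:,::-1]); print(n,manip.get_calibration(n))
print(manip.sense())
E
```

```text
top {'K': array([[521.74945523,   0.        , 329.31697217],
       [  0.        , 521.74945523, 246.16205238],
       [  0.        ,   0.        ,   1.        ]]), 'rvec': array([ 2.17888654, -2.11716587,  0.16306696]), 'tvec': array([-0.01097616,  0.57850004,  1.07790568])}
side {'K': array([[482.2167042 ,   0.        , 321.99057807],
       [  0.        , 482.2167042 , 237.8781007 ],
       [  0.        ,   0.        ,   1.        ]]), 'rvec': array([ 2.40386126, -0.05681749,  0.03355765]), 'tvec': array([-0.57130665,  0.0605092 ,  1.18104162])}
{'t': 0.1, 'q': array([-1.49952155e+00,  5.28360734e-01,  1.43378893e+00,  2.68371008e-05,
        1.18141080e+00, -1.78504953e-01]), 'qd': array([ 0.00019579, -0.00161862, -0.00197477, -0.00028998, -0.00021255,
        0.00016854]), 'tau': array([-5.45018192e-04, -4.43304563e+01, -1.78587019e+01, -1.67194521e-04,
        3.86395652e-03,  1.13854628e-05]), 'tcp_pos': array([ 0.15447971, -0.60493516,  0.23043445]), 'tool_rot': array([ 9.92211548e-01,  1.24560330e-01,  6.51181735e-05, -9.81827450e-04]), 'force': array([ 0.93354006,  0.0535836 , -0.70289736]), 'ft_torque': array([0.05489791, 0.00880827, 0.02877145]), 'gripper_force': 0.0, 'finger_gap': 1.001695520020388}
```

View pics/top0.png

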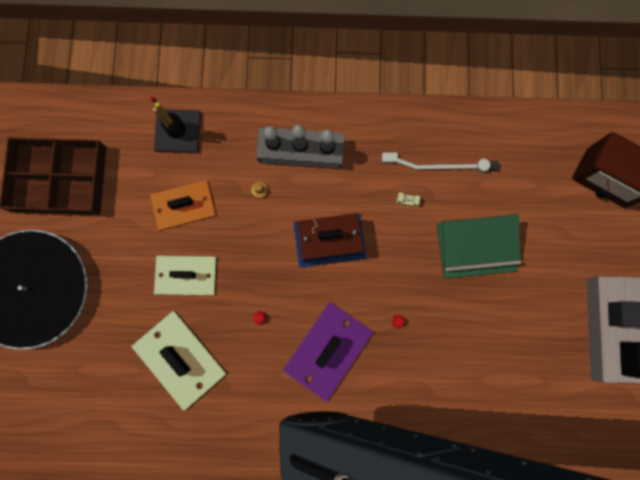

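View pics/side0.png

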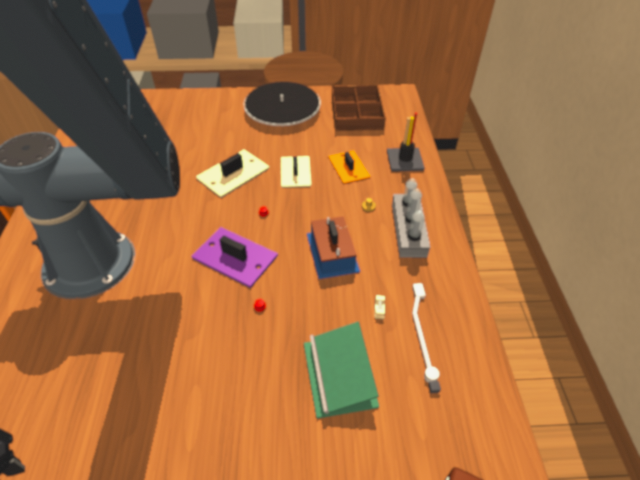

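The top view shows the brown cover on the blue housing at (330,238), the green stand at (481,246) with its ledge along the lower edge, a small cream cover at (185,275) and a larger cream decoy at (179,360). I'll enlarge these next.

```bash
python3 - <<'E'
import cv2,numpy as np
im=cv2.imread("pics/top0.png")
def c(im,x,y,w,h,s):
    return cv2.resize(im[y:y+h,x:x+w],None,fx=s,fy=s,interpolation=cv2.INTER_CUBIC)
a=np.hstack([c(im,145,245,80,60,5),c(im,290,205,80,60,5)])
s=cv2.imread("pics/side0.png")
b=np.hstack([c(im,430,205,100,75,4),c(s,300,205,100,75,4)])
cv2.imwrite("pics/m1.png",np.vstack([a,b]))
E
```

```text
(no output)
```

View pics/m1.png

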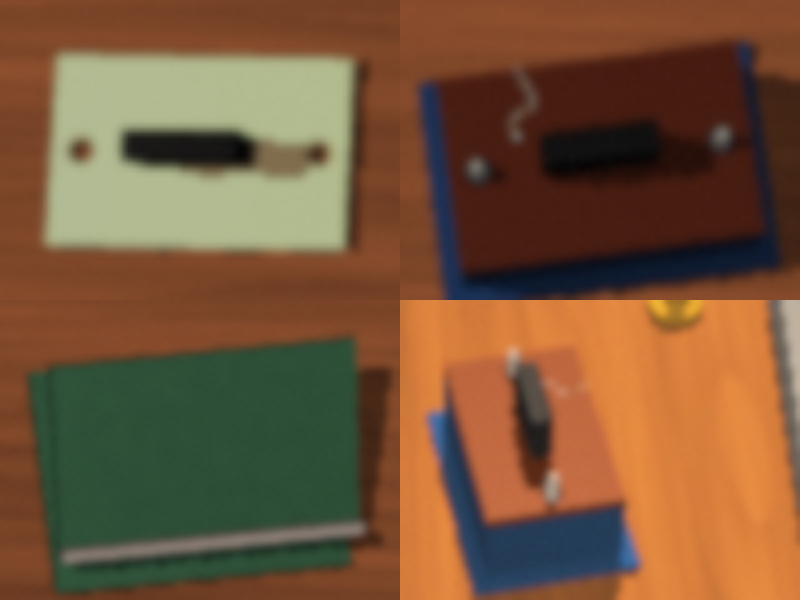

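Pixel corners read: new cover top crop (57,54),(355,58),(348,249),(45,246). Old cover (37,84),(338,44),(363,233),(67,275). Stand's upper board edge runs (52,67)–(354,39) and the ledge (62,256)–(367,227).

```bash
cat > h.py <<'E'
from station import manip
import cv2,numpy as np
from scipy.optimize import least_squares
def proj(cam,P):
    c=manip.get_calibration(cam); return cv2.projectPoints(np.array(P,float),c["rvec"],c["tvec"],c["K"],None)[0][:,0]
def fit(cam,P,uv,z0,tilt=0,yaw0=0,x0=(.6,0)):
    """own points P -> world by tilt about y, yaw, at (x,y,z0)"""
    P=np.array(P,float);uv=np.array(uv,float);t=np.radians(tilt)
    Ry=np.array([[np.cos(t),0,-np.sin(t)],[0,1,0],[np.sin(t),0,np.cos(t)]])
    def W(p):
        c,s=np.cos(p[2]),np.sin(p[2]); return (P@Ry.T)@np.array([[c,-s,0],[s,c,0],[0,0,1]]).T+[p[0],p[1],z0]
    r=least_squares(lambda p:(proj(cam,W(p))-uv).ravel(),[*x0,yaw0])
    return r.x[:2].round(4),np.degrees(r.x[2]).round(2),r.fun.reshape(-1,2).round(1).tolist()
E
python3 - <<'E'
from h import *
def cr(pts,ox,oy,s): return np.array(pts,float)/s+[ox,oy]-.5+.5/s
# image right=-y, up=+x
cov=[[.042,.065,.006],[.042,-.065,.006],[-.042,-.065,.006],[-.042,.065,.006]]
h=[[0,.052,.006],[0,-.052,.006]]
print("new",fit("top",cov+h,cr([(57,54),(355,58),(348,249),(45,246),(81,150),(318,153)],145,245,5),0))
pin=[[0,.052,.014],[0,-.052,.014]]
print("old",fit("top",cov+pin,cr([(37,84),(338,44),(363,233),(67,275),(77,168),(322,137)],290,205,5),.052))
print("oldside",fit("side",cov,cr([(445,366-300+0),(578,345-300),(625,500-300),(487,523-300)],0,0,1)@np.eye(2)*0+np.array([[300+45/4,205+66/4],[300+178/4,205+45/4],[300+225/4,205+200/4],[300+87/4,205+223/4]])[[1,2,3,0]],.052))
st=[[.058,.0825,0],[.058,-.0825,0],[-.048,.0825,.008],[-.048,-.0825,.008]]
print("stand",fit("top",st,cr([(52,67),(354,39),(63,563-300),(367,533-300)],430,205,4),.04,20))
big=[(174,312),(227,374),(184,409),(131,346)]
print("big",fit("top",cov,big,0,0,.7)[2])
E
```

```text
new (array([0.511 , 0.3209]), np.float64(1.01), [[0.2, 0.1], [-0.4, 0.0], [-0.6, -0.0], [0.3, -0.1], [0.2, 0.0], [0.3, -0.1]])
old (array([0.5979, 0.0054]), np.float64(9.53), [[-0.2, -0.5], [-0.0, -0.6], [0.7, 0.2], [-1.0, 0.1], [0.3, 0.6], [0.2, 0.2]])
oldside (array([0.5992, 0.0042]), np.float64(8.49), [[-0.4, 0.3], [0.5, 0.3], [-0.2, -0.2], [0.0, -0.4]])
stand (array([ 0.5926, -0.3223]), np.float64(7.31), [[-0.3, 0.1], [0.6, -0.3], [0.1, 0.1], [-0.4, 0.1]])
big [[1.3, 12.1], [-13.6, -3.6], [-1.3, -11.9], [13.7, 4.2]]
```

```bash
python3 -m handwheel '[[34,47,0,0,0,8.5,1],[34,47,0,0,0,8.5,0.6],[34,47,0,0,0,8.5,0.6],[34,47,0,0,0,8.5,0.6],[34,47,0,0,0,8.5,0.6],[34,47,0,0,0,8.5,0.6],[34,47,0,0,0,8.5,0.6],[34,47,0,0,0,8.5,0.6],[34,47,0,0,0,8.5,0.6],[34,47,0,0,0,8.5,0.6]]' 60
```

```text
t: 1.35
tcp_pos: [0.4953, -0.1338, 0.2311]
tool_rot: [0.646, 0.764, -0.0, -0.0]
force: [2.0, -0.1, 0.5]
finger_gap: 0.597
gripper_force: 0.0
```

```bash
python3 -m handwheel '[[34,46,0,0,0,-0.6,0.6],[34,46,0,0,0,0,0.6],[35,47,0,0,0,0,0.6],[0,0,-40,0,0,0,0.6],[0,0,-40,0,0,0,0.6],[0,0,-30,0,0,0,0.6],[0,0,0,0,0,0,0.6],[0,0,0,0,0,0,0.6],[0,0,0,0,0,0,0.6],[0,0,0,0,0,0,0.6]]' 60
python3 - <<'E'
from h import *
a=manip.snapshot("top");b=manip.snapshot("side")
s=manip.sense();print(s["tcp_pos"],s["tool_rot"],proj("top",[s["tcp_pos"]]),proj("side",[s["tcp_pos"]]))
m=np.hstack([a[185:285,280:380],b[195:295,285:385]])
cv2.imwrite("pics/m2.png",cv2.resize(m,None,fx=4,fy=4,interpolation=cv2.INTER_CUBIC)[:,:,::-1])
E
```

```text
t: 2.6
tcp_pos: [0.5983, 0.0032, 0.1227]
tool_rot: [0.651, 0.759, 0.001, 0.001]
force: [0.1, 0.3, 0.4]
finger_gap: 0.603
gripper_force: 0.0
[0.59792573 0.00332894 0.12218564] [6.51373776e-01 7.58756631e-01 3.82618061e-04 6.57728265e-04] [[331.05515654 230.8310101 ]] [[333.51636744 219.28272656]]
```

View pics/m2.png

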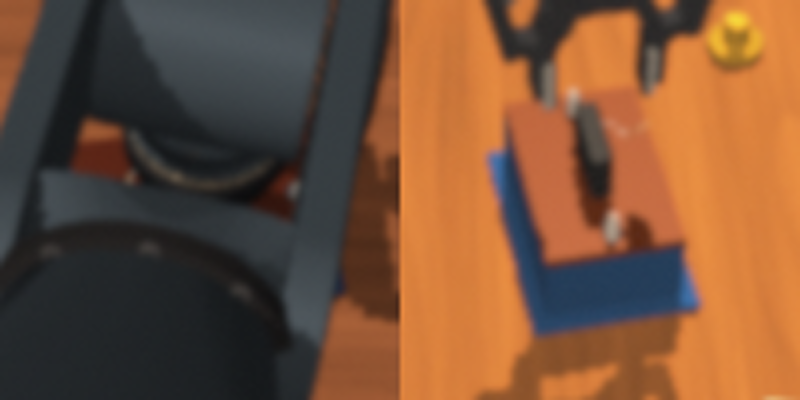

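The side crop shows the fingers straddling the rib: fingertip midpoint about (600,94), rib top about (590,115). It's aligned, so I'll descend and grip.

```bash
python3 -m handwheel '[[0,1.5,-30,0,0,0,0.6],[0,0,-20,0,0,0,0.6],[0,0,-9,0,0,0,0.6],[0,0,0,0,0,0,0.6],[0,0,0,0,0,0,0],[0,0,0,0,0,0,0],[0,0,0,0,0,0,0],[0,0,0,0,0,0,0],[0,0,0,0,0,0,0],[0,0,0,0,0,0,0]]' 60
```

```text
t: 3.95
tcp_pos: [0.5983, 0.0048, 0.0633]
tool_rot: [0.651, 0.759, 0.0, 0.001]
force: [0.5, 0.3, 6.5]
finger_gap: 0.154
gripper_force: 60.0
```

```bash
python3 -m handwheel '[[0,0,4,0,0,0,0],[0,0,5,0,0,0,0],[0,0,6,0,0,0,0],[0,0,7,0,0,0,0],[0,0,8,0,0,0,0],[0,0,10,0,0,0,0],[0,0,20,0,0,0,0],[0,0,30,0,0,0,0],[0,0,30,0,0,0,0],[0,0,0,0,0,0,0]]' 60
python3 - <<'E'
from h import *
b=manip.snapshot("side")
s=manip.sense();print(s["tcp_pos"],s["tool_rot"],s["force"],s["ft_torque"])
cv2.imwrite("pics/m3.png",cv2.resize(b[130:330,250:450],None,fx=3,fy=3,interpolation=cv2.INTER_CUBIC)[:,:,::-1])
E
```

```text
t: 5.2
tcp_pos: [0.5994, 0.0046, 0.1853]
tool_rot: [0.651, 0.759, 0.002, 0.003]
force: [0.5, 0.5, -2.1]
finger_gap: 0.155
gripper_force: 59.2
[0.59804872 0.004854   0.18347117] [6.51345534e-01 7.58780105e-01 6.75821943e-04 1.13612487e-03] [ 1.03405408  0.29739127 -1.96314228] [-0.02315116 -0.02786766 -0.04196867]
```

View pics/m3.png

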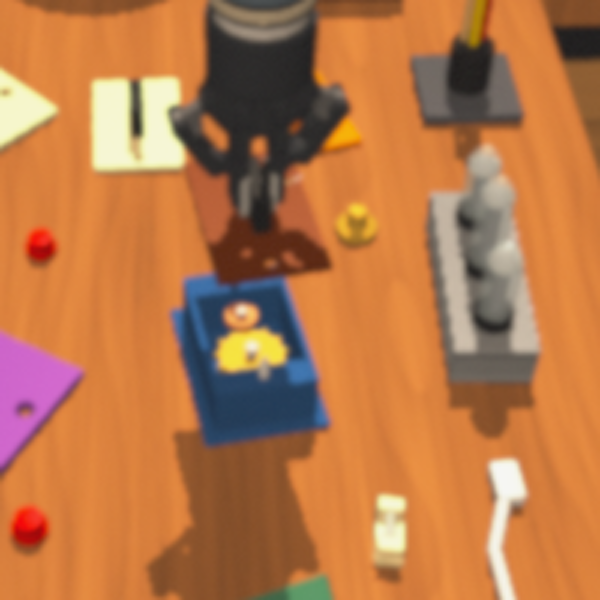

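The side crop shows the brown cover lifted clear of the housing, whose rim pin is at crop (264,370), and held about level in the fingers. Next I carry it to the stand and tilt it.

```bash
python3 -m handwheel '[[-2.6,-41,0,0,0,-0.7,0],[-2.6,-41,0,0,0,-0.7,0],[-2.6,-41,0,0,0,0,0],[-2.6,-41,0,0.6,-5,0,0],[-2.6,-41,0,0.6,-5,0,0],[-2.6,-41,0,0.7,-5,0,0],[-2.5,-41,0,0.6,-4.8,0,0],[-2.5,-42,0,0,0,0,0],[0,0,-20,0,0,0,0],[0,0,0,0,0,0,0]]' 60
python3 - <<'E'
from h import *
from scipy.spatial.transform import Rotation as R
b=manip.snapshot("side")
s=manip.sense();print(s["tcp_pos"],R.from_quat(s["tool_rot"]).as_matrix().round(4),s["force"])
cv2.imwrite("pics/m4.png",cv2.resize(b[290:440,250:450],None,fx=4,fy=4,interpolation=cv2.INTER_CUBIC)[:,:,::-1])
E
```

```text
t: 6.5
tcp_pos: [0.5747, -0.3228, 0.1588]
tool_rot: [0.652, 0.739, 0.13, 0.111]
force: [0.0, 0.1, -1.9]
finger_gap: 0.152
gripper_force: 59.2
[ 0.57552376 -0.32278359  0.16002901] [[-0.1269  0.9336  0.335 ]
 [ 0.9919  0.1181  0.0464]
 [ 0.0038  0.3382 -0.9411]] [-0.31304388 -0.35320897 -1.8027723 ]
```

View pics/m4.png

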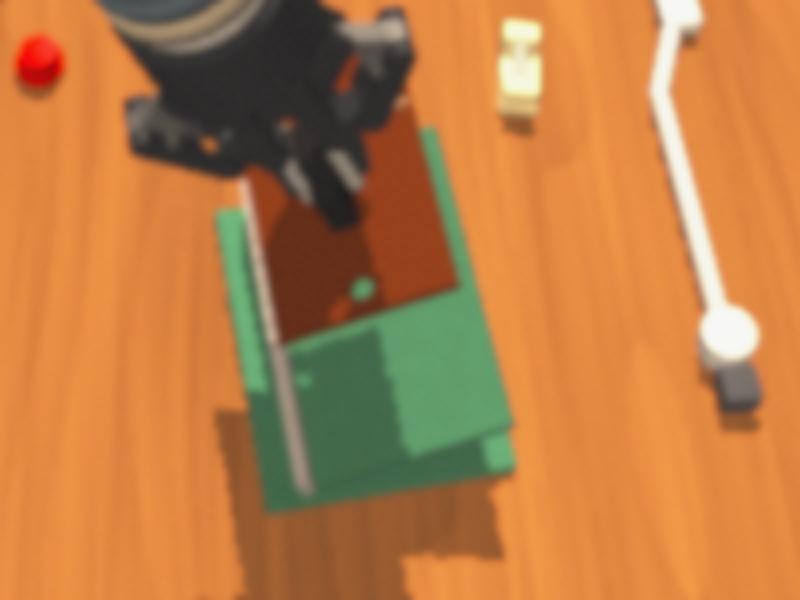

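The side crop shows the cover tilted above the stand, parallel to the board. The visible stand corners are about (512,428) and (435,130), and the ledge's near end about (307,492). I'll check these against the estimate.

```bash
cat >> h.py <<'E'
def standW(P,x=.5926,y=-.3223,yaw=7.3):
    from scipy.spatial.transform import Rotation as R
    return R.from_euler("ZY",[yaw,-20],degrees=True).apply(np.array(P,float))+[x,y,.04]
E
python3 - <<'E'
from h import *
from scipy.spatial.transform import Rotation as R
o=lambda P:((proj("side",P)-[250,290]+.5)*4).round(0).tolist()
print(o(standW([[.058,-.0825,0],[.058,.0825,0],[-.048,-.0825,.008]])))
s=manip.sense();M=R.from_quat(s["tool_rot"]).as_matrix()
# own x=tool y, own y=tool x, own z=-tool z
C=np.array([[.042,-.065,.006],[-.042,-.065,.006]])
print(o([s["tcp_pos"]+M@np.array([c[1],c[0],.0113-c[2]]) for c in C]))
uv=np.array([[512,428],[435,130],[307,492]])/4+[250,290]-.5
print(fit("side",[[.058,-.0825,0],[.058,.0825,0],[-.048,-.0825,.008]],uv,.04,20))
tgt=standW([[.004,0,.0113+.004]])[0];print("delta to 4mm above,4 upslope",(tgt-s["tcp_pos"])*1e3)
E
```

```text
[[517.0, 424.0], [436.0, 125.0], [300.0, 487.0]]
[[462.0, 284.0], [279.0, 344.0]]
(array([ 0.5923, -0.3247]), np.float64(7.86), [[1.6, 0.0], [-0.1, -0.4], [-1.5, 0.2]])
delta to 4mm above,4 upslope [  15.61405073    0.29628114 -104.28363213]
```

```bash
python3 -m handwheel '[[3,0,-20,0,-0.2,0.2,0],[3,0,-20,0,0,0,0],[3,0,-20,0,0,0,0],[3,0,-18,0,0,0,0],[3.5,0,-16,0,0,0,0],[0,0,-10,0,0,0,0],[0,0,0,0,0,0,0],[0,0,0,0,0,0,0],[0,0,0,0,0,0,0],[0,0,0,0,0,0,0]]' 60
python3 - <<'E'
from h import *
s=manip.sense();print((standW([[.004,0,.0113]])[0]-s["tcp_pos"])*1e3,s["force"],s["ft_torque"])
E
```

```text
t: 7.8
tcp_pos: [0.5926, -0.3244, 0.059]
tool_rot: [0.649, 0.74, 0.131, 0.116]
force: [-0.6, 1.2, -0.9]
finger_gap: 0.151
gripper_force: 59.2
[-0.13480103  2.03818584 -7.00818486] [-0.60410319  1.19096115 -0.87254554] [0.01809464 0.23860962 0.00957363]
```

```bash
python3 -m handwheel '[[0.5,1,-1.4,0,0,0,0],[0.5,0.1,-1.4,0,0,0,0],[0.35,0,-0.9,0,0,0,0],[0.35,0,-0.9,0,0,0,0],[0.2,0,-0.5,0,0,0,0],[0,0,0,0,0,0,0],[0,0,0,0,0,0,0],[0,0,0,0,0,0,0],[0,0,0,0,0,0,0],[0,0,0,0,0,0,0]]' 60
python3 - <<'E'
from h import *
s=manip.sense();print((standW([[.004,0,.0113]])[0]-s["tcp_pos"])*1e3,s["force"],s["ft_torque"])
E
```

```text
t: 9.05
tcp_pos: [0.5943, -0.323, 0.0532]
tool_rot: [0.649, 0.74, 0.131, 0.116]
force: [-0.2, 0.7, -0.8]
finger_gap: 0.151
gripper_force: 59.2
[-1.84446665  0.65764262 -1.25596389] [-0.17517547  0.7177051  -0.82798003] [-0.0117558   0.23523551 -0.00511855]
```

```bash
python3 -m handwheel '[[0.1,0,-0.3,0,0,0,0],[0.1,0,-0.3,0,0,0,0],[0.1,0,-0.3,0,0,0,0],[0.1,0,-0.3,0,0,0,0],[0,0,0,0,0,0,0],[0,0,0,0,0,0,0],[0,0,0,0,0,0,0],[0,0,0,0,0,0,0],[0,0,0,0,0,0,0],[0,0,0,0,0,0,0]]' 60
python3 - <<'E'
from h import *
s=manip.sense();print((standW([[.004,0,.0113]])[0]-s["tcp_pos"])*1e3,s["force"],s["ft_torque"])
E
```

```text
t: 10.3
tcp_pos: [0.5945, -0.323, 0.0531]
tool_rot: [0.649, 0.74, 0.131, 0.116]
force: [-4.7, 0.3, 8.8]
finger_gap: 0.154
gripper_force: 60.6
[-1.98873414  0.68245019 -1.08198387] [-4.67942477  0.34840757  8.8485848 ] [0.13989345 0.68348716 0.05395172]
```

```bash
python3 -m handwheel '[[-0.15,0.3,0.5,0,0.2,0,0],[-0.9,0.2,-0.34,0,0,0,0],[-0.9,0,-0.34,0,0,0,0],[-0.9,-0.1,-0.34,0,0,0,0],[-0.9,-0.1,-0.34,0,0,0,0],[-0.5,0,-0.2,0,0,0,0],[0,0,0,0,0,0,0],[0,0,0,0,0,0,0],[0,0,0,0,0,0,0],[0,0,0,0,0,0,0]]' 60
python3 - <<'E'
from h import *
s=manip.sense();print((standW([[.0,0,.0113]])[0]-s["tcp_pos"])*1e3,s["force"],s["ft_torque"])
E
```

```text
t: 11.55
tcp_pos: [0.592, -0.3237, 0.0521]
tool_rot: [0.649, 0.74, 0.13, 0.116]
force: [1.6, 0.9, 5.7]
finger_gap: 0.155
gripper_force: 60.1
[-3.25728649  0.90697331 -1.52569213] [1.6419736  0.94599464 5.66798604] [0.11357161 0.00341182 0.0529694 ]
```

```bash
python3 -m handwheel '[[-0.6,0.1,-0.2,0,0,0,0],[-0.6,0.1,-0.2,0,0,0,0],[-0.6,0,-0.2,0,0,0,0],[-0.6,0,-0.2,0,0,0,0],[0,0,0,0,0,0,0],[0,0,0,0,0,0,0],[0,0,0,0,0,0,0],[0,0,0,0,0,0,0],[0,0,0,0,0,0,0],[0,0,0,0,0,0,0]]' 60
python3 - <<'E'
from h import *
s=manip.sense();print((standW([[.0,0,.0113]])[0]-s["tcp_pos"])*1e3,s["force"],s["ft_torque"])
E
```

```text
t: 12.8
tcp_pos: [0.5895, -0.3236, 0.0512]
tool_rot: [0.649, 0.74, 0.13, 0.116]
force: [-0.4, 0.1, 4.8]
finger_gap: 0.148
gripper_force: 60.1
[-0.71234354  0.85605853 -0.62752471] [-0.43590428  0.07597913  4.81379189] [ 0.03379745 -0.05553777  0.02634481]
```

```bash
python3 -m handwheel '[[-0.3,0.2,-0.1,0,0,0,0],[-0.3,0.2,-0.1,0,0,0,0],[-0.3,0.1,-0.1,0,0,0,0],[-0.3,0,-0.1,0,0,0,0],[0,0,0,0,0,0,0],[0,0,0,0,0,0,0],[0,0,0,0,0,0,0],[0,0,0,0,0,0,0],[0,0,0,0,0,0,0],[0,0,0,0,0,0,0]]' 60
python3 - <<'E'
from h import *
s=manip.sense();print((standW([[.0,0,.0113]])[0]-s["tcp_pos"])*1e3,s["force"],s["ft_torque"])
E
```

```text
t: 14.05
tcp_pos: [0.5883, -0.3234, 0.0508]
tool_rot: [0.649, 0.74, 0.13, 0.117]
force: [0.8, -0.9, 5.7]
finger_gap: 0.154
gripper_force: 60.0
[ 0.43425751  0.57579924 -0.20997064] [ 0.80412963 -0.87931796  5.66013353] [ 0.01399865 -0.07314311 -0.05390823]
```

```bash
python3 -m handwheel '[[-0.3,0,-0.1,0,0,0,0],[-0.3,0,-0.1,0,0,0,0],[-0.3,0,-0.1,0,0,0,0],[-0.3,0,-0.1,0,0,0,0],[-0.3,0,-0.1,0,0,0,0],[0,0,0,0,0,0,0],[0,0,0,0,0,0,0],[0,0,0,0,0,0,0],[0,0,0,0,0,0,0],[0,0,0,0,0,0,0]]' 60
python3 - <<'E'
from h import *
s=manip.sense();print((standW([[.0,0,.0113]])[0]-s["tcp_pos"])*1e3,s["force"],s["ft_torque"])
b=manip.snapshot("side");a=manip.snapshot("top")
m=np.hstack([b[300:430,290:390],a[190:320,430:530]])
cv2.imwrite("pics/m5.png",cv2.resize(m,None,fx=4,fy=4,interpolation=cv2.INTER_CUBIC)[:,:,::-1])
E
```

```text
t: 15.3
tcp_pos: [0.5879, -0.3237, 0.0508]
tool_rot: [0.65, 0.739, 0.131, 0.117]
force: [3.9, -0.9, 4.2]
finger_gap: 0.154
gripper_force: 59.8
[ 0.83434328  0.88786016 -0.16458633] [ 3.88209485 -0.9161848   4.20711268] [ 0.21516676 -0.72202694 -0.25290935]
```

View pics/m5.png

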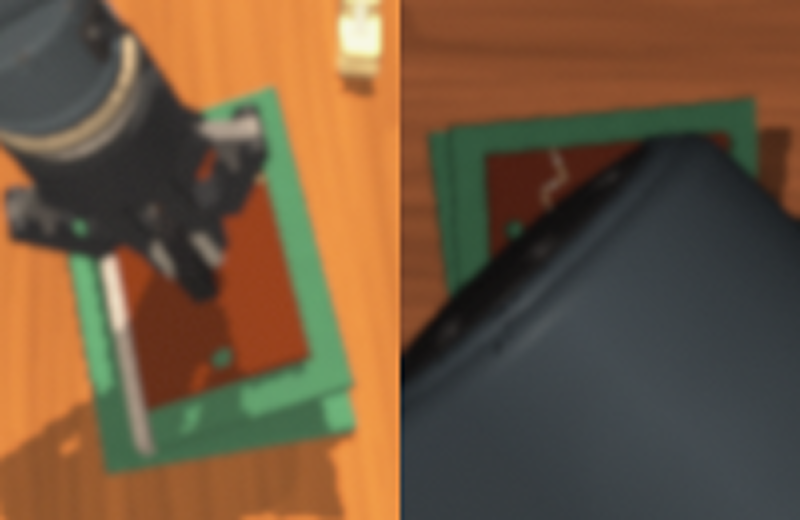

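The top crop shows the left margin (450→487) larger than the right (731→757), so the cover sits about 2 mm too far towards −y. The ledge contact is also stronger at its +y end. I'll back off slightly, shift and turn, then press lightly again.

```bash
python3 -m handwheel '[[1.6,0.2,0.55,0,0,-0.3,0],[0,0.8,0,0,0,0,0],[0,0.9,0,0,0,0,0],[-0.4,0,-0.15,0,0,0,0],[-0.4,0,-0.15,0,0,0,0],[-0.4,0,-0.15,0,0,0,0],[-0.3,0,-0.1,0,0,0,0],[0,0,0,0,0,0,0],[0,0,0,0,0,0,0],[0,0,0,0,0,0,0]]' 60
python3 - <<'E'
from h import *
s=manip.sense();print((standW([[.0,0,.0113]])[0]-s["tcp_pos"])*1e3,s["force"],s["ft_torque"])
E
```

```text
t: 16.65
tcp_pos: [0.5877, -0.3224, 0.0508]
tool_rot: [0.652, 0.738, 0.13, 0.118]
force: [3.4, -2.6, 4.8]
finger_gap: 0.152
gripper_force: 60.0
[ 1.02135746 -0.39419956 -0.19679373] [ 3.42894473 -2.61814164  4.84186004] [-0.05095828 -0.61130355 -0.14872035]
```

```bash
python3 -m handwheel '[[0,0,0,0,0,0,0.25],[0,0,0,0,0,0,0.35],[0,0,0,0,0,0,0.5],[0,0,0,0,0,0,0.5],[-3.4,-0.4,9.4,0,0,0,0.5],[-6.8,-0.8,19,0,0,0,0.5],[-10,-1.2,28,0,0,0,0.5],[-10,-1.2,28,0,0,0,0.5],[0,0,40,0,0,0,0.5],[0,0,10,0,0,0,0.5]]' 60
python3 - <<'E'
from h import *
s=manip.sense();print(s["tcp_pos"],s["tool_rot"],s["force"],s["ft_torque"])
E
```

```text
t: 17.9
tcp_pos: [0.5561, -0.3253, 0.1881]
tool_rot: [0.651, 0.739, 0.129, 0.118]
force: [0.7, 0.0, 0.1]
finger_gap: 0.504
gripper_force: 0.0
[ 0.55605312 -0.32526392  0.18808977] [0.65087398 0.73866923 0.12922502 0.11845559] [0.71008959 0.01001137 0.11096499] [0.03678735 0.16942661 0.01254215]
```

```bash
python3 -m handwheel '[[-4,30,10,0,0,0,0.5],[-4,60,0,0,0,-0.6,0.5],[-4,60,0,-0.6,5,-0.6,0.5],[-4,60,0,-0.6,5,-0.6,0.5],[-4,60,0,-0.6,5,-0.6,0.5],[-4,60,0,-0.6,4.9,-0.6,0.5],[-4,60,0,0,0,-0.6,0.5],[-4,60,0,0,0,-0.6,0.5],[-4,60,0,0,0,-0.6,0.5],[-4,60,0,0,0,-0.6,0.5]]' 60
python3 - <<'E'
from h import *
from scipy.spatial.transform import Rotation as R
s=manip.sense();print(s["tcp_pos"])
a=np.radians(1.0); M=np.column_stack([[-np.sin(a),np.cos(a),0],[np.cos(a),np.sin(a),0],[0,0,-1]])
print("turn",np.degrees((R.from_matrix(M)*R.from_quat(s["tool_rot"]).inv()).as_rotvec()))
a=manip.snapshot("top");b=manip.snapshot("side")
m=np.hstack([b[300:430,290:390],a[190:320,430:530]])
cv2.imwrite("pics/m6.png",cv2.resize(m,None,fx=4,fy=4,interpolation=cv2.INTER_CUBIC)[:,:,::-1])
cv2.imwrite("pics/top2.png",a[:,:,::-1])
E
```

```text
t: 19.15
tcp_pos: [0.5144, 0.248, 0.1935]
tool_rot: [0.696, 0.718, -0.004, 0.003]
force: [1.2, -0.2, 0.4]
finger_gap: 0.498
gripper_force: 0.0
[0.51443891 0.2479987  0.19348319]
turn [ 0.56943354 -0.09622697 -0.85789292]
```

View pics/m6.png

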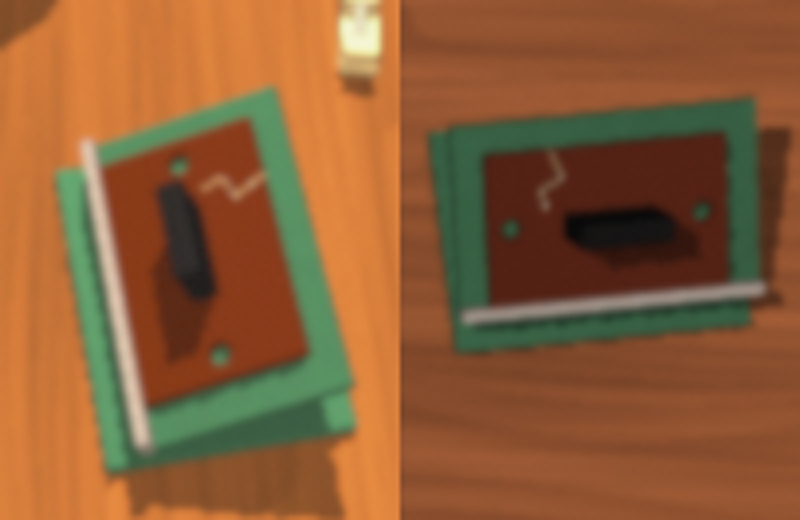

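The brown cover rests flat against the ledge and is centred to within about 1 mm (cover upper-edge mid 606 against board mid 604.5 in the crop). Next is the cream cover.

```bash
python3 -m handwheel '[[-1.7,36,-10,0.5,-0.1,-0.8,0.5],[-1.7,36,-30,0,0,0,0.5],[0,0.9,-40,0,0,0,0.5],[0,0,-40,0,0,0,0.5],[0,0,-12,0,0,0,0.5],[0,0,0,0,0,0,0.5],[0,0,0,0,0,0,0.5],[0,0,0,0,0,0,0.5],[0,0,0,0,0,0,0.5],[0,0,0,0,0,0,0.5]]' 60
python3 - <<'E'
from h import *
from scipy.spatial.transform import Rotation as R
b=manip.snapshot("side")
s=manip.sense();print(s["tcp_pos"],R.from_quat(s["tool_rot"]).as_matrix().round(4))
cv2.imwrite("pics/m7.png",cv2.resize(b[110:210,240:360],None,fx=5,fy=5,interpolation=cv2.INTER_CUBIC)[:,:,::-1])
print((proj("side",[[.511,.3209,.04],s["tcp_pos"]])-[240,110])*5)
E
```

```text
t: 20.5
tcp_pos: [0.5121, 0.3193, 0.0622]
tool_rot: [0.7, 0.714, 0.0, 0.001]
force: [-0.7, 0.0, 0.5]
finger_gap: 0.502
gripper_force: 0.0
[0.51198868 0.31931554 0.06201012] [[-1.890e-02  9.998e-01  1.100e-03]
 [ 9.998e-01  1.890e-02 -6.000e-04]
 [-6.000e-04  1.100e-03 -1.000e+00]]
[[276.4061778  257.13567238]
 [276.92218632 228.27039053]]
```

View pics/m7.png

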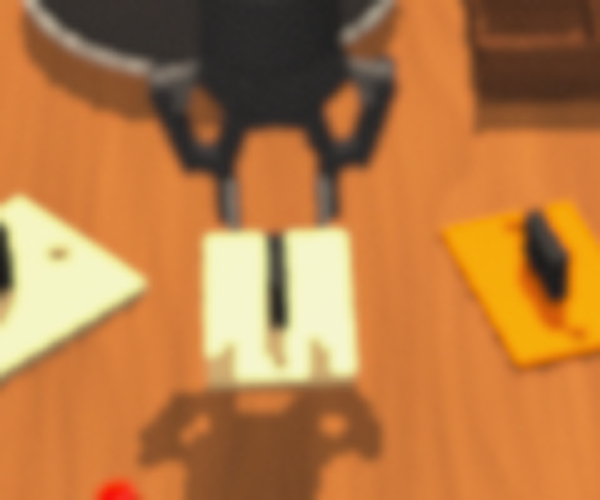

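The side crop shows the fingers at (230,215) and (328,215), straddling the rib at x≈277. I'll descend and grip.

```bash
python3 -m handwheel '[[-0.5,1.5,-20,0,0,0,0.5],[0,0,-20,0,0,0,0.5],[0,0,-10,0,0,0,0.5],[0,0,0,0,0,0,0.5],[0,0,0,0,0,0,0],[0,0,0,0,0,0,0],[0,0,0,0,0,0,0],[0,0,0,0,0,0,0],[0,0,0,0,0,0,0],[0,0,0,0,0,0,0]]' 80
python3 - <<'E'
from h import *
s=manip.sense();print(s["tcp_pos"],s["force"],s["ft_torque"])
E
python3 -m handwheel '[[0,0,2,0,0,0,0],[0,0,4,0,0,0,0],[0,0,8,0,0,0,0],[0,0,15,0,0,0,0],[0,0,25,0,0,0,0],[0,0,30,0,0,0,0],[0,0,30,0,0,0,0],[0,0,20,0,0,0,0],[0,0,0,0,0,0,0],[0,0,0,0,0,0,0]]' 80
python3 - <<'E'
from h import *
from scipy.spatial.transform import Rotation as R
s=manip.sense();print(s["tcp_pos"],s["force"],s["ft_torque"],R.from_quat(s["tool_rot"]).as_matrix().round(4).tolist())
E
```

```text
t: 21.8
tcp_pos: [0.5119, 0.3209, 0.0123]
tool_rot: [0.7, 0.714, 0.001, 0.001]
force: [0.4, 0.7, 5.6]
finger_gap: 0.149
gripper_force: 79.3
[0.51194205 0.32093466 0.01228131] [0.43085649 0.70408656 5.56581822] [ 0.0520894   0.08749942 -0.06805363]
t: 23.05
tcp_pos: [0.5108, 0.3205, 0.1454]
tool_rot: [0.7, 0.714, -0.001, 0.0]
force: [-0.7, 0.0, -2.3]
finger_gap: 0.151
gripper_force: 78.4
[0.51076314 0.32048489 0.14537493] [-0.73854911  0.02618719 -2.27530162] [0.02052748 0.02871931 0.02183574] [[-0.0187, 0.9998, -0.0003], [0.9998, 0.0187, -0.0012], [-0.0011, -0.0004, -1.0]]
```

```bash
python3 - <<'E'
from h import *
im={n:manip.snapshot(n).astype(int) for n in("top","side")}
a=np.radians(8.9);d=.052*np.array([-np.sin(a),np.cos(a)])
for n in im:
  for sg in(1,-1):
    xy=np.array([.598,.005])+sg*d
    tip,base=proj(n,[[*xy,.074],[*xy,.052]])
    c=((tip+base)/2).round().astype(int); w=im[n][c[1]-8:c[1]+9,c[0]-8:c[0]+9]
    m=((w.max(2)-w.min(2))<45)&(w.min(2)>90)
    ys,xs=np.nonzero(m)
    print(n,sg,"tip",tip.round(1),"base",base.round(1),"n",len(xs),"mean",xs.mean()+c[0]-8 if len(xs) else 0,ys.mean()+c[1]-8 if len(xs) else 0,"rng",(xs.min()+c[0]-8,xs.max()+c[0]-8,ys.min()+c[1]-8,ys.max()+c[1]-8) if len(xs) else "")
E
```

```text
top 1 tip [305.3 237.9] base [305.7 239.5] n 7 mean 304.7142857142857 238.0 rng (np.int64(304), np.int64(306), np.int64(237), np.int64(239))
top -1 tip [354.6 231.7] base [354.1 233.5] n 8 mean 353.875 231.875 rng (np.int64(353), np.int64(355), np.int64(231), np.int64(233))
side 1 tip [328.3 217.7] base [328.2 223.9] n 34 mean 327.97058823529414 221.02941176470588 rng (np.int64(320), np.int64(336), np.int64(219), np.int64(224))
side -1 tip [337.9 249. ] base [337.6 255.1] n 32 mean 337.25 252.59375 rng (np.int64(330), np.int64(345), np.int64(245), np.int64(256))
```

```bash
python3 -m handwheel '[[5,-20,0,0,0,0.7,0],[11,-40,0,0,0,1,0],[11,-40,0,0,0,1,0],[12,-42,0,0,0,1,0],[12,-42,0,0,0,1,0],[12,-42,0,0,0,1,0],[11,-40,0,0,0,1,0],[8,-29,0,0,0,1,0],[5,-20,0,0,0,0,0],[0,0,0,0,0,0,0]]' 80
python3 -m handwheel '[[0,0,-10,0,0,0,0],[0,0,-15,0,0,0,0],[0,0,-15,0,0,0,0],[0,0,-10,0,0,0,0],[0,0,0,0,0,0,0],[0,0,0,0,0,0,0],[0,0,0,0,0,0,0],[0,0,0,0,0,0,0],[0,0,0,0,0,0,0],[0,0,0,0,0,0,0]]' 80
python3 - <<'E'
from h import *
from scipy.spatial.transform import Rotation as R
s=manip.sense();M=R.from_quat(s["tool_rot"]).as_matrix()
print(s["tcp_pos"],s["force"],s["ft_torque"],M.round(4).tolist(),np.degrees(np.arctan2(M[1,1],M[0,1])))
E
```

```text
t: 24.4
tcp_pos: [0.5984, 0.0047, 0.145]
tool_rot: [0.652, 0.758, -0.0, 0.0]
force: [-0.9, 1.0, -1.9]
finger_gap: 0.147
gripper_force: 78.4
t: 25.65
tcp_pos: [0.5984, 0.0057, 0.0958]
tool_rot: [0.651, 0.759, 0.0, 0.001]
force: [1.0, 1.3, -2.5]
finger_gap: 0.149
gripper_force: 78.3
[0.59843125 0.0056754  0.09579955] [ 0.95640747  1.31380722 -2.50306207] [0.01086166 0.02638392 0.03997077] [[-0.1525, 0.9883, 0.0009], [0.9883, 0.1525, -0.0008], [-0.0009, 0.0008, -1.0]] 8.770979882123576
```

```bash
python3 -m handwheel '[[0,0,-3,0,0,0,0],[0,0,-3,0,0,0,0],[0,0,-2,0,0,0,0],[0,0,-1.5,0,0,0,0],[0,0,-1,0,0,0,0],[0,0,-1,0,0,0,0],[0,0,-1,0,0,0,0],[0,0,-1,0,0,0,0],[0,0,0,0,0,0,0],[0,0,0,0,0,0,0]]' 80
python3 - <<'E'
from h import *
s=manip.sense();print(s["tcp_pos"],s["force"],s["ft_torque"])
E
```

```text
t: 26.9
tcp_pos: [0.5984, 0.0057, 0.0822]
tool_rot: [0.651, 0.759, -0.0, 0.001]
force: [0.1, 0.6, -1.5]
finger_gap: 0.148
gripper_force: 78.3
[0.59840578 0.00571645 0.08218014] [ 0.08804238  0.60651918 -1.49821505] [-0.02046111 -0.02073188  0.02622794]
```

```bash
python3 -m handwheel '[[0,0,-1,0,0,0,0],[0,0,-1,0,0,0,0],[0,0,-1,0,0,0,0],[0,0,-1,0,0,0,0],[0,0,-1,0,0,0,0],[0,0,0,0,0,0,0],[0,0,0,0,0,0,0],[0,0,0,0,0,0,0],[0,0,0,0,0,0,0],[0,0,0,0,0,0,0]]' 80
python3 - <<'E'
from h import *
s=manip.sense();print(s["tcp_pos"],s["force"],s["ft_torque"])
E
```

```text
t: 28.15
tcp_pos: [0.5984, 0.0057, 0.0772]
tool_rot: [0.651, 0.759, -0.0, 0.001]
force: [-0.5, 0.1, -1.5]
finger_gap: 0.152
gripper_force: 78.3
[0.59839304 0.00571165 0.07716717] [-0.4508657   0.08391505 -1.51768852] [-0.01197442  0.00207843  0.02840061]
```

No contact force so far. I'll continue down.

```bash
python3 -m handwheel '[[0,0,-1.2,0,0,0,0],[0,0,-1.2,0,0,0,0],[0,0,-1.2,0,0,0,0],[0,0,-1.2,0,0,0,0],[0,0,-1.2,0,0,0,0],[0,0,-1,0,0,0,0],[0,0,-1,0,0,0,0],[0,0,-1,0,0,0,0],[0,0,0,0,0,0,0],[0,0,0,0,0,0,0]]' 80
python3 - <<'E'
from h import *
s=manip.sense();print(s["tcp_pos"],s["force"],s["ft_torque"])
E
```

```text
t: 29.4
tcp_pos: [0.5984, 0.0057, 0.0682]
tool_rot: [0.651, 0.759, -0.0, 0.001]
force: [0.2, 0.6, -2.1]
finger_gap: 0.145
gripper_force: 78.3
[0.59840484 0.00571499 0.06815232] [ 0.1779784   0.64480861 -2.06878589] [-0.02401575 -0.02339644  0.00599351]
```

```bash
python3 -m handwheel '[[0,0,-0.6,0,0,0,0],[0,0,-0.6,0,0,0,0],[0,0,-0.6,0,0,0,0],[0,0,-0.5,0,0,0,0],[0,0,-0.5,0,0,0,0],[0,0,-0.4,0,0,0,0],[0,0,0,0,0,0,0],[0,0,0,0,0,0,0],[0,0,0,0,0,0,0],[0,0,0,0,0,0,0]]' 80
python3 - <<'E'
from h import *
s=manip.sense();print(s["tcp_pos"],s["force"],s["ft_torque"])
E
```

```text
t: 30.65
tcp_pos: [0.5984, 0.0058, 0.065]
tool_rot: [0.651, 0.759, -0.0, 0.001]
force: [-0.0, 1.3, -2.5]
finger_gap: 0.15
gripper_force: 78.3
[0.59838441 0.00575296 0.06496234] [-0.03082386  1.31581723 -2.49134171] [ 0.00816396  0.00259982 -0.01232149]
```

```bash
python3 -m handwheel '[[0,0,-0.3,0,0,0,0],[0,0,-0.3,0,0,0,0],[0,0,-0.3,0,0,0,0],[0,0,-0.3,0,0,0,0],[0,0,0,0,0,0,0],[0,0,0,0,0,0,0],[0,0,0,0,0,0,0],[0,0,0,0,0,0,0],[0,0,0,0,0,0,0],[0,0,0,0,0,0,0]]' 80
python3 - <<'E'
from h import *
s=manip.sense();print(s["tcp_pos"],s["force"],s["ft_torque"])
E
```

```text
t: 31.9
tcp_pos: [0.5984, 0.0057, 0.0643]
tool_rot: [0.651, 0.759, -0.0, 0.001]
force: [-2.3, -1.5, 5.9]
finger_gap: 0.149
gripper_force: 79.3
[0.5983994  0.00572855 0.06426899] [-2.29123623 -1.48549971  5.86276206] [0.07384763 0.32513473 0.00449378]
```

Contact came at the expected seat height, at about 8 N. I'll release and retreat straight up.

```bash
python3 -m handwheel '[[0,0,0,0,0,0,0.22],[0,0,0,0,0,0,0.3],[0,0,0,0,0,0,0.5],[0,0,0,0,0,0,0.5],[0,0,0,0,0,0,0.5],[0,0,15,0,0,0,0.5],[0,0,30,0,0,0,0.5],[0,0,45,0,0,0,0.5],[0,0,45,0,0,0,0.5],[0,0,0,0,0,0,0.5]]' 80
python3 -m handwheel '[[-10,45,0,0,0,0,0.5],[-10,55,0,0,0,0,0.5],[-10,55,0,0,0,0,0.5],[-10,55,0,0,0,0,0.5],[-10,45,0,0,0,0,0.5],[0,20,0,0,0,0,0.5],[0,0,0,0,0,0,0.5],[0,0,0,0,0,0,0.5],[0,0,0,0,0,0,0.5],[0,0,0,0,0,0,0.5]]' 80
python3 - <<'E'
from h import *
a=manip.snapshot("top");b=manip.snapshot("side")
m=np.hstack([b[195:425,280:400],a[165:395,280:530]])
cv2.imwrite("pics/m8.png",cv2.resize(m,None,fx=2.15,fy=2.15,interpolation=cv2.INTER_CUBIC)[:,:,::-1])
print(manip.sense()["force"])
E
```

```text
t: 33.15
tcp_pos: [0.6014, 0.0053, 0.2042]
tool_rot: [0.651, 0.759, 0.003, 0.005]
force: [0.6, 0.0, 0.7]
finger_gap: 0.501
gripper_force: 0.0
t: 34.4
tcp_pos: [0.5488, 0.2795, 0.1988]
tool_rot: [0.652, 0.759, -0.0, 0.001]
force: [0.3, 0.3, 0.1]
finger_gap: 0.497
gripper_force: 0.0
[ 0.06318519 -0.01532255 -0.61568496]
```

View pics/m8.png

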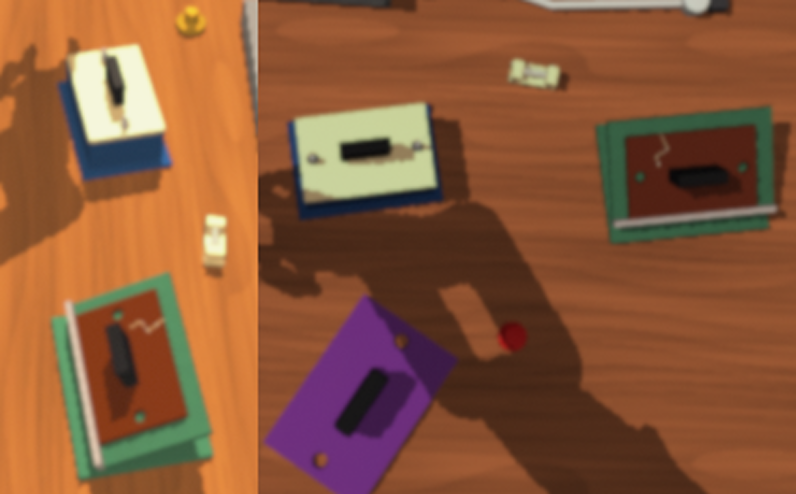

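The cream cover is seated with pins showing at (313,158) and (417,146), and the brown cover is against the ledge around (700,175). The other things in this crop haven't moved.

```bash
python3 -c "
from station import manip
print(manip.sign_off())"
```

```text
the job is handed in; nothing more can be done
None
```

The job is handed in at about 34 s of the 72 s allowed: the brown cover lies rib up on the stand against its ledge, centred to about 1 mm, and the cream cover sits fully home over both housing pins.

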